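# Clear the selector box: release the latched key

### The arm

A 7-joint arm with a two-finger parallel gripper is mounted at the origin on a cart in front of the work surface, level with it; the furniture and walls round the work are solid. World frame = base frame: x ahead of the robot, y to its left, z up, the work surface at z = 0. Lengths are in mm, angles in rad, forces in N, time in s.
With the tool pointing down it reaches from about 425 to 925 mm from the base axis. Payload 6.8 kg.
Tool frame: the origin (TCP) lies at the very end of the fingers, on their centre line; the grasp point (between the pads) lies arm.grasp_offset behind it (arm.grasp_offset is the distance from the TCP to the grasp point, in mm); z points along the fingers, y is the line along which they close (so a half turn about z gives the same grasp; the last joint's range is limited). The gripper opens to 88 mm and grips with 3 to 60 N. Pads are 20 mm wide; open, the fingers measure 115 mm over their backs; the gripper's body (75 mm by 178 mm) begins 61 mm behind the grasp point.
Start: joints at [-1.398, 0.477, 0.022, 1.555, -0.011, 1.109, -0.083], TCP at [187.055, 648.582, 222.664] pointing down, gripper open.
Joint ranges: [-2.96, 2.96], [-0.34, 2.1], [-1.41, 1.46], [0.24, 2.44], [-1.37, 4.51], [0.17, 1.92], [-2.96, 2.96]. Speed limits (rad/s): [2.39, 2.39, 3.14, 3.14, 3.14, 3.14, 3.14].

### API

Orientations are given as a rotation vector (axis times angle).
In Python, from rig import arm, cams gives the robot as it stands.
- The arm moves only by the tool jog_arm, never from a script. Its arguments are lists of equal length, an entry for each row: "travel": the shift along the tool's x, y, z scaled (see below), a list of three; "turn": the turn about the tool's z scaled (see below). A call has 1 to 8 rows; each row shifts and turns the commanded pose from where the row before left it, along the tool's axes as they then stand; what a row does not reach is not made up. The controller multiplies each number of a shift by 15 cm and each number of a turn by 0.15 rad. A row lasts 1/10 s, in which the tool goes at most 50 mm and 8.59 degrees, less where a joint would pass 70% of its speed; a pose out of reach is approached as far as the arm can. A call with a number of a shift or a turn outside -1 to 1 is refused whole. A call with a gripper value outside its range is refused whole. "hand" is the closure, from 0 (fully open) to 1 (shut), set as the call begins (left out, the last holds). The fingers move at their own pace and stop on an object; "grip_force" is the grip in N (left out, the last holds). Time passes only in rows, so rows that do not move let the fingers close. It gives the time, the measured TCP pose, the force, the opening and the grip force at its end, in the units of the state.
- arm.read_state(): the state, without advancing time (a new reading comes with each control period).
- cams.camera(name): name is "scene" or "side" or "wrist"; returns the picture (480x640x3 uint8, blue, green, red); there is no depth.
- cams.camera_info(name): a dict with "camera_matrix" (3x3 intrinsics, pixels), "eye" and "orientation" of the camera in the world; the wrist camera has in their place "T_tool_cam" (4x4, takes a point from camera to tool coordinates, whose origin is the TCP and whose axes are the flange's). Camera axes: x right, y down, z forward; pixel columns grow to the right and rows downward; lengths in mm; the calibration is good to about 2 mm. The wrist camera is an equidistant fisheye: a pixel r from the principal point sees the ray r / f radians off the axis. A picture is of the moment at which its call begins: read the wrist's pose just before it. camera_info takes no time and is no camera call.
- arm.hand_in(): hands the job in; it is judged then, once.
The state is a dict: "t": time; "joints": joint angles; "joint_vel": joint speeds; "joint_torque": joint torques, N m; "ee_pos": TCP position; "eef_rot": TCP orientation; "contact_force": force on the tool from outside, world axes, zero at the start; "ft_torque": the same for the moment, N m; "opening": opening from 0.0 (shut) to 1.0 (fully open); "gripper_force": force on a finger pad.
Only numpy, scipy, OpenCV 4.12 (cv2) and the standard library are available. Lean on these libraries where they do the work, as an engineer would, in place of code of your own. Each camera call takes 0.05 s, during which the arm holds its last target. There are 200 camera calls.

### The job

Clear the selector box for the next test: one of its four keys is still latched down. First go along the row from left to right, seen from the robot, and tap each of the four keys lightly with the closed fingertips; then press the latched key right down and let go, so that it pops up and all four keys stand up. Do not press the other three down, and leave the bushings, the hex key and the tape measure where they are.

Things in the scene. Friction and masses are not known exactly. Their poses are not given: they have to be found in the camera images.
- selector_box: Low grey box, 110 (x) x 260 (y) x 45 mm high, fixed to the table. Origin: centre of its underside, on the table top. z is up, y runs along the row of keys towards key 1 (the left end, seen from the robot), x points away from the robot. Four identical black keys stand out of its top in a row along y, 62 mm apart, at y = +93, +31, -31, -93 mm and x = 0.
- key_1_top (a point): Centre of the top face of key 1, the leftmost of the four. The cap is a black rounded block, 44 mm along the box's x and 32 mm along its y. The point moves with the key: it is 63 mm above the table while the key is up, 57 mm while the key is latched, 51 mm at the bottom of the stroke.
- key_2_top (a point): Centre of the top face of key 2, the second from the left of the four. The cap is a black rounded block, 44 mm along the box's x and 32 mm along its y. The point moves with the key: it is 63 mm above the table while the key is up, 57 mm while the key is latched, 51 mm at the bottom of the stroke.
- key_3_top (a point): Centre of the top face of key 3, the third from the left of the four. The cap is a black rounded block, 44 mm along the box's x and 32 mm along its y. The point moves with the key: it is 63 mm above the table while the key is up, 57 mm while the key is latched, 51 mm at the bottom of the stroke.
- key_4_top (a point): Centre of the top face of key 4, the rightmost of the four. The cap is a black rounded block, 44 mm along the box's x and 32 mm along its y. The point moves with the key: it is 63 mm above the table while the key is up, 57 mm while the key is latched, 51 mm at the bottom of the stroke.
- key_1 (a joint): How far key 1 is down, in m: 0 up, 0.006 latched, 0.012 bottom stop. All four keys are alike, and exactly one of them, any one, starts latched. A key that is not latched springs back when let go; it takes 3 N to start it moving and 0.6 N more for each mm (6.6 N at 6 mm, 10 N at the bottom).
- key_2 (a joint): As key 1, for key 2. Whichever key is latched stands 6 mm lower and feels solid up to about 6.6 N. Pressed on to the bottom stop (about 10 to 12 N), its catch lets go on the way (at about 10 mm), and it rises fully when the finger is lifted.
- key_3 (a joint): As key 1, for key 3.
- key_4 (a joint): As key 1, for key 4.
- brass_bushing: Bystander, loose: plain brass bushing, 22 mm across and 22 mm high, standing about 0.1 m in front of the box. Origin at the centre of its underside.
- steel_bushing: Bystander, loose: plain grey steel bushing, 30 mm across and 30 mm high, standing behind the box. Origin at the centre of its underside.
- hex_key: Bystander, loose: black L-shaped hex key, 90 x 31 x 5 mm, lying behind the box. Origin at the centre of its underside.
- tape_measure: Bystander, loose: yellow tape measure, 64 x 84 x 32 mm, on the left part of the table. Origin at the centre of its underside.

How it is judged:
By the outcome, as a careful person would: the job done as asked, in the order asked, and still so for the second after the job is handed in, with the robot touching nothing.
It also fails if it takes over 45 s, if anything falls off the work surface, if the arm or the gripper's body presses on something with over 40 N, if the wrist force passes 120 N, or if a joint passes its speed limit or range.

## Working session

There is one attempt and no reset: what is moved stays moved. The work goes in short steps, Python scripts to look and compute and a tool call to move; the robot and the scene stay as the last step left them, time stands still between calls to the robot, and variables do not carry over. Pictures are saved under pics/ and viewed, at most 10 in all, crops included, and the job is handed in when it is done.

Besides the shell and the picture viewer there is one more tool, called after "Call:" as name([rows], argument=value, ...), one row to a line, values as JSON. jog_arm: Moves the arm, as the interface text tells. Shifts and turns lie within -1 to 1; 1 stands for 15 cm of shift or 0.15 rad of turn. Its arguments: {"type":"object","properties":{"travel":{"type":"array"},"turn":{"type":"array"},"hand":{"type":"number"},"grip_force":{"type":"number"}},"required":["travel","turn"]}

```bash
mkdir -p pics; ls; python3 - <<'E'
from rig import arm,cams
import cv2,numpy as np
s=arm.read_state();print(s)
print(arm.grasp_offset)
a=cams.camera("scene");b=cams.camera("side")
cv2.imwrite("pics/scene.png",a);cv2.imwrite("pics/side.png",b)
for n in("scene","side","wrist"):print(n,cams.camera_info(n))
E
```

```text
pics
{'t': 0.0, 'joints': array([-1.39812683,  0.47779266,  0.02234538,  1.55644102, -0.01146078,
        1.10930424, -0.08309191]), 'joint_vel': array([ 0.00036358,  0.00084869, -0.00219488, -0.00026744, -0.00024829,
       -0.00103115, -0.00105171]), 'joint_torque': array([-1.07213668e-04, -5.82864618e+01,  1.53493188e+00, -2.72597855e+01,
       -5.42191684e-02,  1.73402962e-02,  1.71961783e-04]), 'ee_pos': array([186.90193265, 647.98087955, 221.69125318]), 'eef_rot': array([-4.39507026e-01, -3.11061285e+00,  2.85124463e-03]), 'contact_force': array([ 0.76846286,  0.34219073, -0.05788188]), 'ft_torque': array([-0.02548493, -0.03982395, -0.0020918 ]), 'gripper_force': 0.0, 'opening': 1.000896289131234}
18.700000000000003
scene {'camera_matrix': array([[549.20878886,   0.        , 317.31453346],
       [  0.        , 549.20878886, 245.15100185],
       [  0.        ,   0.        ,   1.        ]]), 'eye': array([278.0432126 , 638.87499056, 705.68292693]), 'orientation': array([-0.650212  ,  2.68613318, -1.08693098])}
side {'camera_matrix': array([[467.98360779,   0.        , 328.88220598],
       [  0.        , 467.98360779, 236.87802219],
       [  0.        ,   0.        ,   1.        ]]), 'eye': array([ 204.33006271, -528.74371743,  597.45456966]), 'orientation': array([-2.11651605,  0.55671542, -0.29255254])}
wrist {'camera_matrix': array([[371.64829954,   0.        , 325.49805942],
       [  0.        , 371.64829954, 234.07942028],
       [  0.        ,   0.        ,   1.        ]]), 'T_tool_cam': array([[ 2.22225696e-05, -9.70358659e-01, -2.41669346e-01,
         6.49945685e+01],
       [ 9.99999841e-01, -1.14407820e-04,  5.51328448e-04,
         2.01653777e-01],
       [-5.62635196e-04, -2.41669320e-01,  9.70358503e-01,
        -1.62904185e+02],
       [ 0.00000000e+00,  0.00000000e+00,  0.00000000e+00,
         1.00000000e+00]])}
```

View pics/scene.png

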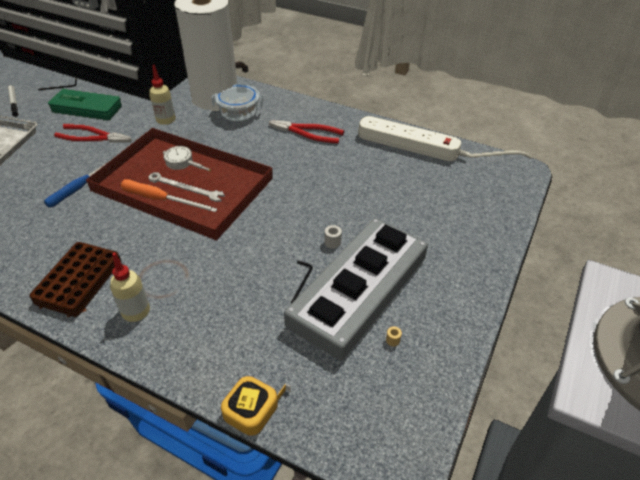

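View pics/side.png

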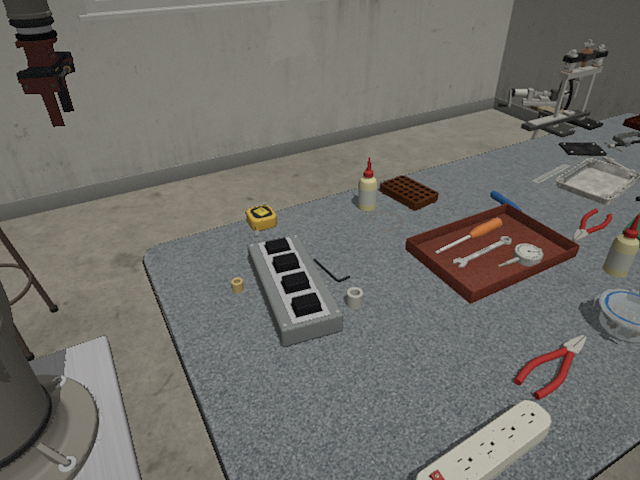

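The scene view shows the box with its keys at about (326,311), (349,284), (371,260) and (391,237). The leftmost key 1 is nearest the tape measure. In the side view they run from key 1 at (275,245) to key 4 at (306,303).

```bash
cat > h.py <<'E'
import cv2,numpy as np
from rig import arm,cams
from scipy.spatial.transform import Rotation as R
def ray(n,px):
    c=cams.camera_info(n);K=c["camera_matrix"]
    d=np.array([(px[0]-K[0,2])/K[0,0],(px[1]-K[1,2])/K[1,1],1.])
    d=R.from_rotvec(c["orientation"]).as_matrix()@d
    return np.array(c["eye"]),d/np.linalg.norm(d)
def tri(p,q):
    e,d=ray("scene",p);f,g=ray("side",q)
    s=np.linalg.lstsq(np.c_[d,-g],f-e,rcond=None)[0]
    a,b=e+s[0]*d,f+s[1]*g
    return (a+b)/2,np.linalg.norm(a-b)
def plane(n,p,z):
    e,d=ray(n,p);return e+d*(z-e[2])/d[2]
E
python3 - <<'E'
from h import *
R0={"scene":(300,220,415,330),"side":(255,232,328,322)}
for n,(x0,y0,x1,y1) in R0.items():
    im=cv2.imread(f"pics/{n}.png");g=im[y0:y1,x0:x1].max(2)
    m=(g<55).astype(np.uint8)
    k,l,st,c=cv2.connectedComponentsWithStats(m)
    R0[n]=sorted([(c[i]+[x0,y0],st[i]) for i in range(1,k) if st[i][4]>60],key=lambda t:t[0][1],reverse=(n=="scene"))
    for t in R0[n]:print(n,t[0].round(1),t[1])
    x=cv2.resize(im[y0-10:y1+25,x0-20:x1+20],None,fx=4,fy=4,interpolation=cv2.INTER_CUBIC);cv2.imwrite(f"pics/c_{n}.png",x)
    print(x.shape)
for a,b in zip(R0["scene"],R0["side"]):
    p,e=tri(a[0],b[0]);print(p.round(1),e.round(1))
E
```

```text
scene [326.  311.2] [  8  77  36  29 593]
scene [388.6 298. ] [ 60  43  55  67 428]
scene [349.2 284.1] [ 32  50  35  30 620]
scene [305.3 272.9] [ 0 42 12 29 83]
scene [370.5 260.3] [ 54  27  33  28 558]
scene [390.4 238.1] [ 75   5  31  27 517]
(580, 620, 3)
side [276.8 245.8] [ 10   6  26  17 281]
side [285.3 262.4] [ 18  21  27  20 388]
side [294.9 282.2] [ 26  40  30  22 448]
side [265.2 296.8] [  0  36  22  54 143]
side [305.7 304.4] [ 36  61  31  24 516]
(500, 452, 3)
[490.  189.1  49.2] 1.0
[445.6 116.5  55.4] 59.3
[488.7 102.7  19. ] 4.8
[494.9 126.5  13.1] 135.7
[478.9  37.9  18.3] 4.9
```

```bash
python3 - <<'E'
from h import *
S=[(326,311.2),(349.2,284.1),(370.5,260.3),(390.4,238.1)]
D=[(276.8,245.8),(285.3,262.4),(294.9,282.2),(305.7,304.4)]
P=[]
for a,b in zip(S,D):
    p,e=tri(a,b);P.append(p);print(p.round(1),e.round(1))
P=np.array(P);print(np.diff(P,axis=0).round(1),np.linalg.norm(np.diff(P,axis=0),axis=1))
a=cv2.imread("pics/c_scene.png");b=cv2.imread("pics/c_side.png")
h=480
a=cv2.resize(a,(int(a.shape[1]*.72),int(a.shape[0]*.72)));b=cv2.resize(b,None,fx=a.shape[0]/b.shape[0]*.9,fy=a.shape[0]/b.shape[0]*.9)
c=np.zeros((a.shape[0],a.shape[1]+b.shape[1],3),np.uint8);c[:,:a.shape[1]]=a;c[:b.shape[0],a.shape[1]:]=b
c=np.clip(255*(c/255.)**.6,0,255).astype(np.uint8);cv2.imwrite("pics/both.png",c);print(c.shape)
E
```

```text
[490.1 189.1  49.1] 1.0
[480.5 127.8  51.9] 1.2
[470.9  66.5  51.7] 1.3
[461.2   4.8  51.8] 1.3
[[ -9.6 -61.3   2.8]
 [ -9.6 -61.3  -0.2]
 [ -9.7 -61.7   0.1]] [62.14305257 62.02954515 62.44846158]
(417, 785, 3)
```

View pics/both.png

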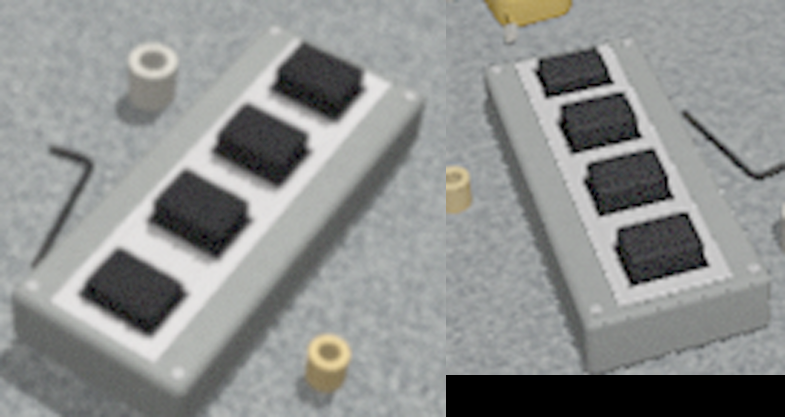

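Key 1 (lower left in the scene crop) stands clearly lower than the other three, so it is the latched one. Its triangulated centroid is also about 3 mm lower. I'll remove the bias from the visible cap sides by using the white plate on the box top.

```bash
python3 - <<'E'
from h import *
for n,(x0,y0,x1,y1) in {"scene":(280,215,435,355),"side":(245,230,345,345)}.items():
    im=cv2.imread(f"pics/{n}.png");hsv=cv2.cvtColor(im,cv2.COLOR_BGR2HSV)
    g=im.min(2).copy();m=np.zeros_like(g);m[y0:y1,x0:x1]=(g[y0:y1,x0:x1]>185)*255
    k,l,st,c=cv2.connectedComponentsWithStats(m);i=1+st[1:,4].argmax()
    pts=cv2.convexHull(np.argwhere(l==i)[:,::-1].astype(np.float32))[:,0]
    w=np.array([plane(n,p,45)[:2] for p in pts],np.float32)
    r=cv2.minAreaRect(w);print(n,st[i],r)
E
```

```text
scene [ 299  233  116  102 1513] ((476.94384765625, 95.92530822753906), (241.86404418945312, 64.6791763305664), 81.09143829345703)
side [286 252   2   1   2] ((499.7352294921875, 165.4366455078125), (1.9889568090438843, 0.0), 150.52200317382812)
```

Call:
jog_arm([
  [0, 0, 0],
  [0, 0, 0],
], turn=[0.4, 0.4], hand=1)

```text
t: 0.3
ee_pos: [187.0, 648.2, 222.1]
eef_rot: [-0.629, -3.078, 0.002]
contact_force: [0.3, -0.6, -0.3]
opening: 0.86
gripper_force: 0.0
```

Call:
jog_arm([
  [-0.1, -0.1, 0],
  [-0.18, -0.2, 0],
  [-0.2, -0.22, 0],
  [-0.2, -0.22, 0],
  [-0.2, -0.22, 0],
  [-0.2, -0.22, 0],
  [-0.2, -0.22, 0],
  [-0.2, -0.22, 0],
], turn=[-0.83, -0.82, 0, 0, 0, 0, 0, 0])

```text
t: 1.1
ee_pos: [361.0, 367.7, 222.5]
eef_rot: [-0.24, -3.132, 0.0]
contact_force: [1.5, -0.4, 0.3]
opening: 0.13
gripper_force: 0.0
```

Call:
jog_arm([
  [-0.2, -0.22, 0.1],
  [-0.2, -0.22, 0.1],
  [-0.2, -0.22, 0.1],
  [-0.1, -0.15, 0.1],
  [0, 0, 0],
  [0, 0, 0],
  [0, 0, 0],
], turn=[0, 0, 0, 0, 0, 0, 0])

```text
t: 1.8
ee_pos: [445.3, 235.0, 163.0]
eef_rot: [0.237, 3.132, 0.002]
contact_force: [-0.4, 0.2, -0.4]
opening: 0.002
gripper_force: 0.0
```

```bash
cat >> h.py <<'E'
def wray(px,s):
    c=cams.camera_info("wrist");K=c["camera_matrix"];T=np.array(c["T_tool_cam"])
    u=np.array([px[0]-K[0,2],px[1]-K[1,2]]);r=np.linalg.norm(u);t=r/K[0,0]
    d=np.r_[u/r*np.sin(t),np.cos(t)]
    W=R.from_rotvec(s["eef_rot"]).as_matrix()
    return np.array(s["ee_pos"])+W@T[:3,3],W@T[:3,:3]@d
def wplane(px,s,z):
    e,d=wray(px,s);return e+d*(z-e[2])/d[2]
E
python3 - <<'E'
from h import *
s=arm.read_state();a=cams.camera("wrist");cv2.imwrite("pics/w1.png",a)
print(s["ee_pos"],s["eef_rot"],s["contact_force"],s["opening"])
import pickle;pickle.dump(s,open("w1.pkl","wb"))
E
```

```text
[445.26558183 234.97369138 163.02830296] [2.37421766e-01 3.13247875e+00 1.50315739e-03] [-0.40296037  0.22757983 -0.387222  ] 0.0021201033323880844
```

View pics/w1.png

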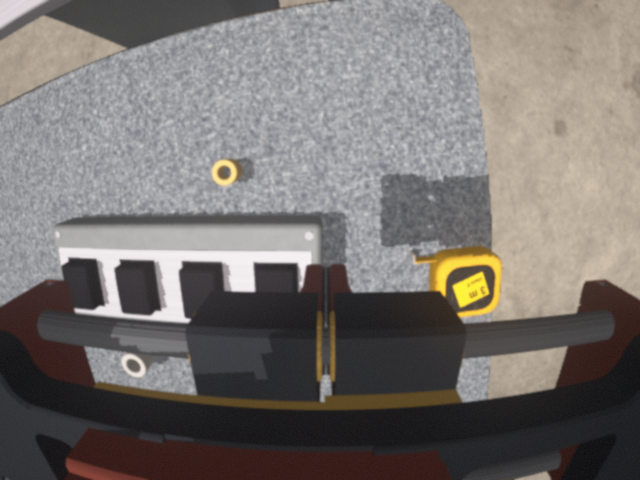

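The wrist view is aligned with the box. The near edges of the caps sit at about row 262, with key 1 spanning columns 255–298, key 2 181–223, key 3 117–157 and key 4 64–99. I'll use these near edges to check the centres.

```bash
python3 - <<'E'
from h import *
import pickle;s=pickle.load(open("w1.pkl","rb"))
im=cv2.imread("pics/w1.png");g=im.max(2)
x=np.array([.988,-.155])
for k,(c0,c1,z) in enumerate([(262,292,57),(188,215,63),(122,150,63),(69,92,63)]):
    row=lambda c:np.where(g[245:290,c]<70)[0][0]+245
    r=np.median([row(c) for c in range(c0,c1)])
    strip=g[int(r)+6];xs=np.where(strip[c0-20:c1+20]<70)[0]+c0-20
    m=(g[int(r)+3:int(r)+22]<70).mean(0)>.5
    a=c0+10
    b=a
    while m[a-1]:a-=1
    while m[b+1]:b+=1
    p=[wplane((c,r-.5),s,z)[:2] for c in (a-.5,b+.5)]
    print(k+1,a,b,r,np.round(p,1).tolist(),((p[0]+p[1])/2+22*x).round(1),np.linalg.norm(p[0]-p[1]).round(1))
E
```

```text
1 256 296 265.0 [[463.1, 178.0], [467.7, 209.5]] [487.1 190.3] 31.9
2 182 221 263.0 [[451.5, 120.1], [456.0, 153.2]] [475.5 133.3] 33.5
3 117 154 262.0 [[442.8, 59.1], [447.5, 96.2]] [466.9  74.3] 37.4
4 64 97 260.0 [[433.5, -1.1], [438.5, 39.4]] [457.8  15.7] 40.8
```

Call:
jog_arm([
  [-0.177, -0.127, 0],
  [-0.177, -0.127, 0],
  [0, 0, 0.2],
  [0, 0, 0.2],
  [0, 0, 0.167],
  [0, 0, 0],
  [0, 0, 0],
], turn=[0, 0, 0, 0, 0, 0, 0])

```text
t: 2.55
ee_pos: [492.3, 188.7, 78.1]
eef_rot: [-0.238, -3.132, -0.0]
contact_force: [-0.3, -0.0, 0.6]
opening: 0.006
gripper_force: 0.0
```

Call:
jog_arm([
  [0, 0, 0.06],
  [0, 0, 0.04],
  [0, 0, 0.02],
  [0, 0, 0],
  [0, 0, 0],
], turn=[0, 0, 0, 0, 0])

```text
t: 3.05
ee_pos: [492.5, 187.7, 59.8]
eef_rot: [0.241, 3.132, 0.0]
contact_force: [0.2, 0.8, -0.4]
opening: 0.004
gripper_force: 0.0
```

Call:
jog_arm([
  [0, 0, 0.0067],
  [0, 0, 0.0067],
  [0, 0, 0],
], turn=[0, 0, 0])

```text
t: 3.35
ee_pos: [492.5, 187.7, 57.7]
eef_rot: [0.241, 3.132, 0.0]
contact_force: [1.2, 0.6, 0.4]
opening: 0.004
gripper_force: 0.1
```

Call:
jog_arm([
  [0, 0, 0.0067],
  [0, 0, 0],
], turn=[0, 0])

```text
t: 3.55
ee_pos: [492.6, 187.7, 57.0]
eef_rot: [0.241, 3.132, 0.001]
contact_force: [-0.5, -0.7, 6.6]
opening: 0.009
gripper_force: 3.2
```

Call:
jog_arm([
  [0, 0, -0.07],
  [0, 0, -0.07],
  [0, -0.2, 0],
  [0.008, -0.204, 0],
  [0, 0, 0.04],
  [0, 0, 0.03],
  [0, 0, 0],
  [0, 0, 0],
], turn=[0, 0, 0, 0, 0, 0, 0, 0])

```text
t: 4.35
ee_pos: [482.1, 129.2, 67.1]
eef_rot: [-0.238, -3.133, -0.001]
contact_force: [0.2, -0.3, -0.2]
opening: 0.006
gripper_force: 0.0
```

Call:
jog_arm([
  [0, 0, 0.012],
  [0, 0, 0.008],
  [0, 0, 0],
  [0, 0, 0],
], turn=[0, 0, 0, 0])

```text
t: 4.75
ee_pos: [481.9, 128.0, 64.0]
eef_rot: [-0.24, -3.132, 0.0]
contact_force: [0.7, 0.9, 0.0]
opening: 0.002
gripper_force: 0.0
```

Call:
jog_arm([
  [0, 0, 0.006],
  [0, 0, 0],
  [0, 0, 0],
], turn=[0, 0, 0])

```text
t: 5.05
ee_pos: [482.0, 128.0, 63.4]
eef_rot: [0.241, 3.132, 0.0]
contact_force: [-0.2, -0.2, 3.1]
opening: 0.005
gripper_force: 1.3
```

Call:
jog_arm([
  [0, 0, -0.08],
  [0, -0.2, 0],
  [0, -0.213, 0],
  [0, 0, 0.04],
  [0, 0, 0.034],
  [0, 0, 0],
  [0, 0, 0],
], turn=[0, 0, 0, 0, 0, 0, 0])

```text
t: 5.75
ee_pos: [472.6, 67.9, 64.0]
eef_rot: [-0.238, -3.132, -0.0]
contact_force: [-0.3, -0.9, 0.8]
opening: 0.009
gripper_force: 0.0
```

Call:
jog_arm([
  [0, 0, 0.003],
  [0, 0, 0],
  [0, 0, 0],
], turn=[0, 0, 0])

```text
t: 6.05
ee_pos: [472.5, 67.0, 63.7]
eef_rot: [0.24, 3.132, 0.0]
contact_force: [-0.7, 0.3, -1.0]
opening: 0.007
gripper_force: 0.0
```

Call:
jog_arm([
  [0, 0, 0.004],
  [0, 0, 0],
  [0, 0, 0],
], turn=[0, 0, 0])

```text
t: 6.35
ee_pos: [472.6, 66.9, 63.2]
eef_rot: [0.24, 3.132, 0.001]
contact_force: [-1.0, 0.0, 2.5]
opening: 0.002
gripper_force: 1.4
```

Key 3 tapped (2.5 N). Now key 4.

Call:
jog_arm([
  [0, 0, -0.08],
  [0, -0.2, 0],
  [0, -0.213, 0],
  [0, 0, 0.04],
  [0, 0, 0.035],
  [0, 0, 0],
  [0, 0, 0],
], turn=[0, 0, 0, 0, 0, 0, 0])

```text
t: 7.05
ee_pos: [463.1, 6.6, 63.7]
eef_rot: [-0.238, -3.132, -0.0]
contact_force: [-0.2, 1.0, 0.6]
opening: 0.007
gripper_force: 0.0
```

Call:
jog_arm([
  [0, 0, 0.005],
  [0, 0, 0],
  [0, 0, 0],
], turn=[0, 0, 0])

```text
t: 7.35
ee_pos: [463.2, 6.4, 63.2]
eef_rot: [0.239, 3.132, 0.001]
contact_force: [-1.0, 2.2, 2.0]
opening: 0.002
gripper_force: 1.4
```

Call:
jog_arm([
  [0, 0, 0.003],
  [0, 0, 0],
  [0, 0, 0],
], turn=[0, 0, 0])

```text
t: 7.65
ee_pos: [463.3, 5.7, 62.7]
eef_rot: [0.24, 3.132, 0.0]
contact_force: [-0.6, 2.0, 2.7]
opening: 0.004
gripper_force: 1.6
```

Call:
jog_arm([
  [0, 0, -0.13],
  [-0.007, 0.246, 0],
  [0, 0.246, 0],
  [0, 0.246, 0],
  [0, 0.246, 0],
  [0, 0.246, 0],
  [0, 0, 0],
  [0, 0, 0],
], turn=[0, 0, 0, 0, 0, 0, 0, 0])

```text
t: 8.45
ee_pos: [491.8, 187.5, 81.6]
eef_rot: [-0.238, -3.132, 0.002]
contact_force: [-0.1, -1.2, -0.6]
opening: 0.002
gripper_force: 0.0
```

Call:
jog_arm([
  [0, 0, 0.08],
  [0, 0, 0.07],
  [0, 0, 0.01],
  [0, 0, 0.01],
  [0, 0, 0.01],
  [0, 0, 0.01],
  [0, 0, 0],
  [0, 0, 0],
], turn=[0, 0, 0, 0, 0, 0, 0, 0])

```text
t: 9.25
ee_pos: [491.8, 185.7, 53.7]
eef_rot: [-0.244, -3.131, 0.002]
contact_force: [-2.8, -1.9, 8.5]
opening: 0.002
gripper_force: 4.2
```

Call:
jog_arm([
  [0, 0, 0.008],
  [0, 0, 0.006],
  [0, 0, 0],
  [0, 0, 0],
], turn=[0, 0, 0, 0])

```text
t: 9.65
ee_pos: [491.8, 185.7, 51.7]
eef_rot: [-0.244, -3.131, 0.002]
contact_force: [-2.4, -3.7, 10.5]
opening: 0.005
gripper_force: 5.0
```

Call:
jog_arm([
  [0, 0, 0.005],
  [0, 0, 0],
  [0, 0, 0],
], turn=[0, 0, 0])

```text
t: 9.95
ee_pos: [491.8, 185.7, 51.3]
eef_rot: [-0.244, -3.131, 0.002]
contact_force: [-4.0, -2.7, 14.8]
opening: 0.004
gripper_force: 7.1
```

At the bottom stop (14.8 N). I'll lift straight up, then move clear so the cameras can see.

Call:
jog_arm([
  [0, 0, -0.03],
  [0, 0, -0.05],
  [0, 0, -0.2],
  [0, 0, -0.3],
  [0.1, 0.2, -0.25],
  [0.1, 0.25, 0],
  [0, 0.25, 0],
  [0, 0, 0],
], turn=[0, 0, 0, 0, 0, 0, 0, 0])

```text
t: 10.75
ee_pos: [477.7, 301.4, 175.1]
eef_rot: [0.23, 3.133, 0.005]
contact_force: [-0.2, -0.0, -0.3]
opening: 0.007
gripper_force: 0.0
```

Call:
jog_arm([
  [0, 0.25, 0],
  [0, 0.25, 0],
  [0, 0.25, 0],
  [0, 0, 0],
  [0, 0, 0],
], turn=[0, 0, 0, 0, 0])

```text
t: 11.25
ee_pos: [495.7, 406.0, 173.9]
eef_rot: [-0.24, -3.131, 0.003]
contact_force: [-0.0, -1.1, -0.1]
opening: 0.006
gripper_force: 0.0
```

```bash
python3 - <<'E'
from h import *
out={}
for n,(x0,y0,x1,y1) in {"scene":(300,220,415,330),"side":(255,232,328,322)}.items():
    im=cams.camera(n);cv2.imwrite(f"pics/{n}2.png",im)
    m=(im[y0:y1,x0:x1].max(2)<55).astype(np.uint8)
    k,l,st,c=cv2.connectedComponentsWithStats(m)
    out[n]=sorted([tuple((c[i]+[x0,y0]).round(1))+(st[i][4],) for i in range(1,k) if st[i][4]>150],key=lambda t:t[1])
    print(n,out[n])
c=np.hstack([cv2.imread(f"pics/{n}2.png") for n in("scene","side")]);cv2.imwrite("pics/end.png",cv2.resize(c,(800,300),interpolation=cv2.INTER_AREA))
a=cv2.imread("pics/scene2.png")[200:380,230:450];b=cv2.imread("pics/side2.png")[195:345,210:390]
cv2.imwrite("pics/endc.png",np.hstack([cv2.resize(a,(400,327)),cv2.resize(b,(392,327))]))
E
```

```text
scene [(np.float64(390.4), np.float64(238.2), np.int32(490)), (np.float64(370.6), np.float64(260.3), np.int32(533)), (np.float64(349.2), np.float64(284.1), np.int32(585)), (np.float64(326.1), np.float64(310.0), np.int32(654))]
side [(np.float64(276.6), np.float64(244.5), np.int32(342)), (np.float64(285.3), np.float64(262.4), np.int32(385)), (np.float64(294.9), np.float64(282.2), np.int32(447)), (np.float64(305.8), np.float64(304.4), np.int32(514))]
```

View pics/endc.png

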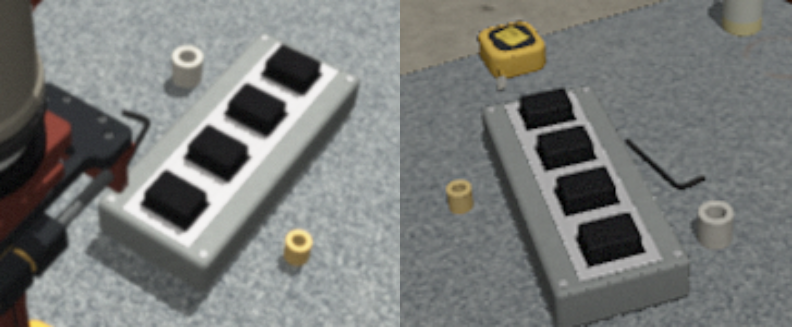

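Key 1 now stands as tall as the others: its blob grew from 593 to 654 px in the scene view and from 281 to 342 px in the side view. The bushings, hex key and tape measure are where they were.

```bash
python3 -c "
from rig import arm
print(arm.hand_in())"
```

```text
the job is handed in; nothing more can be done
None
```

I tapped keys 1 to 4 lightly in order from left to right, then pressed key 1, the latched one, to its stop and released it; the last pictures show all four keys up and the loose items not visibly moved, and the job is handed in.

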